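# Vent three vacuum jars in order

## Task

Let the air back into the three vacuum jars on the tray: with a fingertip, gently press the valve plunger in the middle of each lid all the way down, first on the tallest jar, then on the middle one, then on the shortest. Only press the plungers: do not pick up, shift or tip the jars, and leave the jam jar without a plunger, the tumbler and the spoon where they are.

Things in the scene. Friction and masses are not known exactly. Their poses are not given: they have to be found in the camera images.
- tray: shallow white plastic tray, fixed to the table, 190 x 440 x 16 mm (x, y, z), floor 5 mm thick; origin: centre of its underside, on the table. The three vacuum jars stand in it, in a rough row along its y axis, in any order.
- jar_tall: the tallest of the three vacuum jars: a loose round glass jar of dark jam, 72 mm across, with a flat red lid 68 mm across whose top is 150 mm above the jar's foot; 0.2 to 0.65 kg. Origin: centre of its underside; z up its axis.
- valve_tall (a joint): position of the valve plunger in the lid of jar_tall, in m: 0 = fully up (as it starts), 0.008 = fully down. It slides straight down along the jar's axis, resists with about 3 N while it moves, then stops; it stays where it is left. Its cap is a springy pad: once the plunger is down, the cap alone gives up to 6 mm more, 4 N rising to 16 N, then is hard, and springs back when let go (not counted in this value).
- top_tall (a point): centre of the flat top of that plunger (moves with it and its cap). The plunger is a white upright cylinder 20 mm across in the middle of the lid, on a grey collar 36 mm across and 4 mm high; its top is 170 mm above the jar's foot when up, 16 mm above the collar, and 162 mm (8 mm above the collar) when fully down.
- jar_middle: the middle-height of the three vacuum jars: a loose round glass jar of dark jam, 72 mm across, with a flat red lid 68 mm across whose top is 120 mm above the jar's foot; 0.2 to 0.65 kg. Origin: centre of its underside; z up its axis.
- valve_middle (a joint): position of the valve plunger in the lid of jar_middle, in m: 0 = fully up (as it starts), 0.008 = fully down. It slides straight down along the jar's axis, resists with about 3 N while it moves, then stops; it stays where it is left. Its cap is a springy pad: once the plunger is down, the cap alone gives up to 6 mm more, 4 N rising to 16 N, then is hard, and springs back when let go (not counted in this value).
- top_middle (a point): centre of the flat top of that plunger (moves with it and its cap). The plunger is a white upright cylinder 20 mm across in the middle of the lid, on a grey collar 36 mm across and 4 mm high; its top is 140 mm above the jar's foot when up, 16 mm above the collar, and 132 mm (8 mm above the collar) when fully down.
- jar_short: the shortest of the three vacuum jars: a loose round glass jar of dark jam, 72 mm across, with a flat red lid 68 mm across whose top is 90 mm above the jar's foot; 0.2 to 0.65 kg. Origin: centre of its underside; z up its axis.
- valve_short (a joint): position of the valve plunger in the lid of jar_short, in m: 0 = fully up (as it starts), 0.008 = fully down. It slides straight down along the jar's axis, resists with about 3 N while it moves, then stops; it stays where it is left. Its cap is a springy pad: once the plunger is down, the cap alone gives up to 6 mm more, 4 N rising to 16 N, then is hard, and springs back when let go (not counted in this value).
- top_short (a point): centre of the flat top of that plunger (moves with it and its cap). The plunger is a white upright cylinder 20 mm across in the middle of the lid, on a grey collar 36 mm across and 4 mm high; its top is 110 mm above the jar's foot when up, 16 mm above the collar, and 102 mm (8 mm above the collar) when fully down.
- jam_jar: bystander: loose jam jar, 66 mm across and 75 mm high, plain red lid without a plunger, standing on the table beyond the tray. Origin: centre of its underside.
- tumbler: bystander: loose empty glass tumbler, 72 mm across and 110 mm high, on the table beyond the tray. Origin: centre of its underside.
- spoon: bystander: loose wooden spoon about 220 mm long lying on the table between the robot and the tray, roughly along y. Origin: on its underside, near its middle.

How it is judged:
By the outcome, as a careful person would: the job done as asked, in the order asked, and still so for the second after the job is handed in, with the robot touching nothing.
It also fails if it takes over 51 s, if anything falls off the work surface, if the arm or the gripper's body presses on something with over 40 N, if the wrist force passes 120 N, or if a joint passes its speed limit or range.

## Robot

A 6-joint arm with a two-finger parallel gripper is mounted at the origin on the work surface. World frame = base frame: x ahead of the robot, y to its left, z up, the work surface at z = 0. Lengths are in mm, angles in rad, forces in N, time in s.
With the tool pointing down it reaches from about 350 to 875 mm from the base axis. Payload 4.2 kg.
Tool frame: the origin (TCP) lies between the finger pads; the fingertips stand 11 mm ahead of it and the grasp point (between the pads) lies 8 mm behind it; z points along the fingers, y is the direction in which the jaws open and shut (so a half turn about z gives the same grasp; the last joint's range is limited). The gripper opens to 85 mm and grips with 20 to 120 N. Pads are 22 mm wide; open, the fingers measure 114 mm over their backs; the gripper's body (76 mm by 85 mm) begins 54 mm behind the grasp point. The pads swing forward as they close: fully open they stand 13 mm farther back than shut.
Start: joints at [-0.952, 0.385, 0.008, 0, -1.194, -0.259], TCP at [220.069, -584.952, 242.312] pointing down, gripper open.
Joint ranges: [-3.14, 3.14], [-1.21, 2.06], [-1.07, 1.41], [-3.16, 2.05], [-2.99, -0.16], [-3.1, 3.1]. Speed limits (rad/s): [2.79, 2.79, 3.14, 3.14, 3.14, 3.14].

## Interface

Orientations are given as a unit quaternion [x, y, z, w].
In Python, from bench import * gives the robot as it stands.
- The arm moves only by the tool servo_tool, never from a script. Its argument "rows" is a list of rows, each a list of 7 numbers: the opening, from 0 (shut) to 1 (fully open), then the shift along the tool's x, y, z in cm, then the turn, a rotation vector about the tool's x, y, z in degrees. A call has 1 to 12 rows; each row shifts and turns the commanded pose from where the row before left it, along the tool's axes as they then stand; what a row does not reach is not made up. A row lasts 1/10 s, in which the tool goes at most 50 mm and 8.59 degrees, less where a joint would pass 70% of its speed; a pose out of reach is approached as far as the arm can. A call is refused whole if a number of a shift passes 5 or a number of a turn 8.59, either way. A call with a gripper value outside its range is refused whole. The fingers move at their own pace and stop on an object; the grip force is fixed at half the most. Time passes only in rows, so rows that do not move let the fingers close. It gives the time, the measured TCP pose, the force and the opening at its end, in the units of the state.
- read_state(): the state, without advancing time (a new reading comes with each control period).
- get_image(name): name is "scene" or "top"; returns a dict with "image" (480x640x3 uint8, red, green, blue), "mtx" (3x3 intrinsics, pixels), "k1" (the pictures are not rectified: a ray, as slopes to the right and down, at radius r is drawn at 1 + k1 r^2 times it, then the intrinsics apply), "extrinsics" (4x4, takes a point from camera to world coordinates). Camera axes: x right, y up, looking along -z (the intrinsics and any distortion apply to the point x, -y, -z); pixel columns grow to the right and rows downward; lengths in mm; the calibration is good to about 2 mm. A picture is of the moment at which its call begins. There is no depth.
- job_done(): hands the job in, once; it reports no verdict.
The state is a dict: "clock": time; "joints": joint angles; "joint_vel": joint speeds; "joint_efforts": joint torques, N m; "position": TCP position; "ee_rot": TCP orientation; "contact_force": force on the tool from outside, world axes, zero at the start; "wrist_torque": the same for the moment, N m; "gripper_width": finger opening in mm.
Only numpy, scipy, OpenCV 4.12 (cv2) and the standard library are available. Lean on these libraries where they do the work, as an engineer would, in place of code of your own. Each camera call takes 0.05 s, during which the arm holds its last target. There are 200 camera calls.

## Working session

There is one attempt and no reset: what is moved stays moved. The work goes in short steps, Python scripts to look and compute and a tool call to move; the robot and the scene stay as the last step left them, time stands still between calls to the robot, and variables do not carry over. Pictures are saved under pics/ and viewed, about 8 in all and at most 12, crops included, and the job is handed in when it is done.

Besides the shell and the picture viewer there is one more tool, called after ">>>" as a command line: name --pt "numbers of a row" for each row, then --argument value for the rest. servo_tool: Moves the arm, as the interface text tells. Its arguments: {"type":"object","properties":{"rows":{"type":"array","items":{"type":"array","items":{"type":"number"}}}},"required":["rows"]}

```bash
mkdir -p pics; python3 - <<'E'
from bench import *
import cv2,pickle
s=read_state();print(s)
for n in("scene","top"):
    d=get_image(n);pickle.dump(d,open(f"pics/{n}.pkl","wb"));cv2.imwrite(f"pics/{n}0.png",d["image"][:,:,::-1])
    print(n,d["mtx"],d["k1"],d["extrinsics"])
E
```

```text
{'clock': 0.0, 'joints': array([-9.52419396e-01,  3.85557720e-01,  6.64443432e-03, -5.03742882e-04,
       -1.19399594e+00, -2.58588148e-01]), 'joint_vel': array([ 9.71440240e-04,  1.19056530e-03,  2.63771320e-03,  1.16869499e-03,
        8.46479432e-05, -1.46725864e-03]), 'joint_efforts': array([ 9.32547628e-04, -3.92290986e+01,  1.88400275e+01,  4.18626487e+00,
       -4.64339013e-03,  1.79837798e-06]), 'position': array([ 219.8685072 , -584.45955322,  241.22743026]), 'ee_rot': array([-1.78834141e-01,  9.83878640e-01,  1.05590065e-03, -2.36576651e-04]), 'contact_force': array([ 0.39114102,  0.00195723, -0.29614429]), 'wrist_torque': array([ 0.0491314 , -0.03649412, -0.03549385]), 'gripper_width': 85.31456029570096}
scene [[519.11263534   0.         327.01058089]
 [  0.         519.11263534 232.9283117 ]
 [  0.           0.           1.        ]] -0.12893011580584293 [[-4.14149386e-01 -6.20799867e-01  6.65648414e-01  1.16112144e+03]
 [ 9.10208195e-01 -2.81540717e-01  3.03736508e-01  3.67832400e+02]
 [-1.15245206e-03  7.31670930e-01  6.81657041e-01  7.40825573e+02]
 [ 0.00000000e+00  0.00000000e+00  0.00000000e+00  1.00000000e+00]]
top [[509.84384274   0.         327.15976535]
 [  0.         509.84384274 235.19280563]
 [  0.           0.           1.        ]] -0.12436908796948574 [[-2.39052309e-03  9.89047837e-01 -1.47575949e-01  4.52212764e+02]
 [-9.99990714e-01 -2.89351211e-03 -3.19375221e-03  6.29797565e+01]
 [-3.58578651e-03  1.47566943e-01  9.89045570e-01  8.60156372e+02]
 [ 0.00000000e+00  0.00000000e+00  0.00000000e+00  1.00000000e+00]]
```

View pics/top0.png

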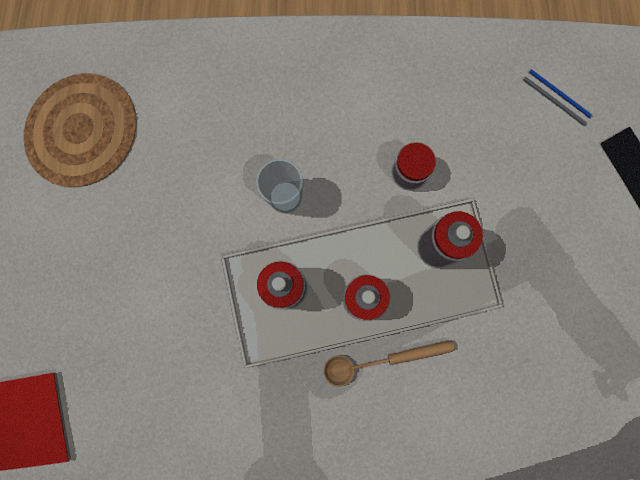

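View pics/scene0.png

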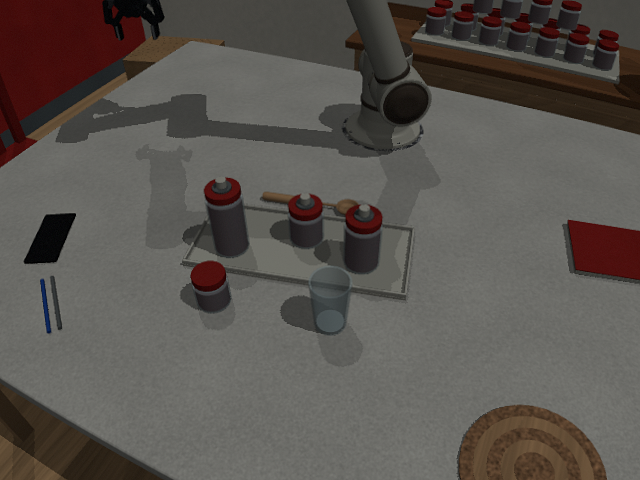

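Top: the tall jar's plunger is near (463,233), the middle's near (279,284) and the short's near (369,297). In the scene view they are near (221,183), (364,210) and (305,198).

```bash
cat > h.py <<'E'
import numpy as np,cv2
def ray(d,p):
    K=np.array(d["mtx"]);u=cv2.undistortPoints(np.array([[p]],float),K,np.array([d["k1"],0,0,0.]))[0,0]
    E=np.array(d["extrinsics"]);v=E[:3,:3]@[u[0],-u[1],-1];return E[:3,3],v/np.linalg.norm(v)
def plane(d,p,z):
    o,v=ray(d,p);return o+v*(z-o[2])/v[2]
def tri(r1,r2):
    A=sum(np.eye(3)-np.outer(v,v) for o,v in(r1,r2));b=sum((np.eye(3)-np.outer(v,v))@o for o,v in(r1,r2))
    return np.linalg.solve(A,b)
def white(img,p,r=16):
    x,y=map(int,p);c=img[y-r:y+r,x-r:x+r].astype(int)
    m=((c.min(2)>135)&(c.max(2)-c.min(2)<40)).astype(np.uint8)
    n,l,s,ce=cv2.connectedComponentsWithStats(m)
    i=min(range(1,n),key=lambda i:np.hypot(*(ce[i]-r))-s[i,4]*.05)
    return ce[i]+[x-r,y-r],s[i]
E
python3 - <<'E'
from h import *
import pickle
T,S=[pickle.load(open(f"pics/{n}.pkl","rb")) for n in("top","scene")]
for n,a,b,z in(("tall",(463,233),(221,183),175),("middle",(279,284),(364,210),145),("short",(369,297),(305,198),115)):
    pa,sa=white(T["image"],a);pb,sb=white(S["image"],b,12)
    print(n,pa.round(1),sa[2:],pb.round(1),sb[2:],plane(T,pa,z).round(1),plane(S,pb,z-3).round(1),tri(ray(T,pa),ray(S,pb)).round(1))
    x,y=map(int,a);R=T["image"][y-32:y+32,x-32:x+32].astype(int)
    m=((R[...,0]>R[...,1]*2)&(R[...,0]>110)).astype(np.uint8)
    cs=max(cv2.findContours(m,0,2)[0],key=cv2.contourArea);e=cv2.fitEllipse(cv2.convexHull(cs));c=np.array(e[0])+[x-32,y-32]
    print("  lid",c.round(1),np.round(e[1],1),plane(T,c,z-20).round(1))
for n in("top","scene"):
    im=(T if n=="top" else S)["image"]
    ps=[(463,233),(279,284),(369,297)] if n=="top" else [(221,183),(364,210),(305,198)]
    w=np.hstack([cv2.resize(im[y-32:y+32,x-32:x+32],(256,256),interpolation=0) for x,y in ps])
    o=w if n=="top" else np.vstack([o,w])
cv2.imwrite("pics/crop.png",o[:,:,::-1])
E
```

```text
Traceback (most recent call last):
  File "h.py", line 14, in white
    i=min(range(1,n),key=lambda i:np.hypot(*(ce[i]-r))-s[i,4]*.05)
ValueError: min() iterable argument is empty
```

```bash
python3 - <<'E'
s=open("h.py").read()
s=s.replace("m=((c.min(2)>135)&(c.max(2)-c.min(2)<40)).astype(np.uint8)","k=c[r-6:r+6,r-6:r+6].min(2).max();m=(c.min(2)>.72*k).astype(np.uint8)")
open("h.py","w").write(s)
E
cat > m.py <<'E'
from h import *
import pickle
T,S=[pickle.load(open(f"pics/{n}.pkl","rb")) for n in("top","scene")]
for n,a,b,z in(("tall",(463,233),(221,183),175),("middle",(279,284),(364,210),145),("short",(369,297),(305,198),115)):
    pa,sa=white(T["image"],a);pb,sb=white(S["image"],b,12)
    print(n,pa.round(1),sa[2:],pb.round(1),sb[2:],plane(T,pa,z).round(1),plane(S,pb,z-3).round(1),tri(ray(T,pa),ray(S,pb)).round(1))
    x,y=map(int,a);R=T["image"][y-32:y+32,x-32:x+32].astype(int)
    m=((R[...,0]>R[...,1]*2)&(R[...,0]>110)).astype(np.uint8)
    cs=max(cv2.findContours(m,0,2)[0],key=cv2.contourArea);e=cv2.fitEllipse(cv2.convexHull(cs));c=np.array(e[0])+[x-32,y-32]
    print("  lid",c.round(1),np.round(e[1],1),plane(T,c,z-20).round(1))
for n in("top","scene"):
    im=(T if n=="top" else S)["image"]
    ps=[(463,233),(279,284),(369,297)] if n=="top" else [(221,183),(364,210),(305,198)]
    w=np.hstack([cv2.resize(im[y-32:y+32,x-32:x+32],(256,256),interpolation=0) for x,y in ps])
    o=w if n=="top" else np.vstack([o,w])
cv2.imwrite("pics/crop.png",o[:,:,::-1])
E
python3 m.py
```

```text
tall [462.6 231.9] [ 14  14 146] [219.8 175.4] [ 24  12 222] [ 558.5 -120.5  175. ] [ 545.8 -129.7  172. ] [ 557.7 -119.1  183.1]
  lid [458.8 234.1] [45.  46.3] [ 558.5 -120.3  155. ]
middle [278.  283.2] [ 13  14 137] [365.2 202.7] [ 24  14 194] [491.  134.4 145. ] [474.8 130.7 142. ] [490.  134.6 154.8]
  lid [279.2 283.8] [44.5 44.9] [491.2 134.7 125. ]
short [367.9 296.7] [ 13  13 132] [304.4 190.9] [ 24  14 249] [472.8   6.3 115. ] [456.   -2.2 112. ] [472.6   6.9 126.9]
  lid [366.9 297. ] [43.2 43.9] [472.8   6.4  95. ]
```

View pics/crop.png

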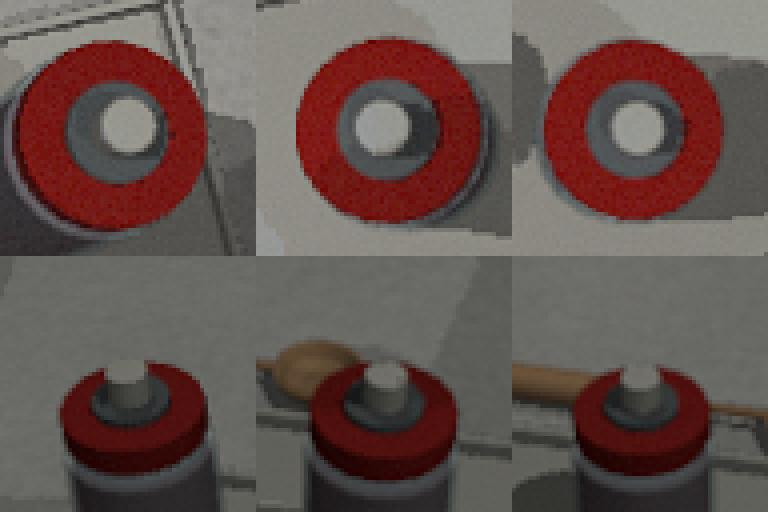

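Top-view lids and plungers agree: tall (558.5,-120.4), middle (491,134.5), short (472.8,6.4). The scene-view blobs merged with the background, so I'm discarding them. Moving toward the tall jar with the gripper shut, staying high.

>>> servo_tool --pt "0 -2 1.3 0 0 0 0" --pt "0 -3 2 0 0 0 0" --pt "0 -3 2 0 0 0 0" --pt "0 -3 2 0 0 0 0" --pt "0 -3 2 0 0 0 0" --pt "0 -3 2 0 0 0 0" --pt "0 -3 2 0 0 0 0" --pt "0 -3 2 0 0 0 0" --pt "0 -3 2 0 0 0 0" --pt "0 -3 2 0 0 0 0" --pt "0 -3 2 0 0 0 0" --pt "0 -2 1.3 0 0 0 0"

```text
clock: 1.3
position: [459.5, -251.8, 242.0]
ee_rot: [-0.18, 0.984, 0.0, -0.0]
contact_force: [0.0, -0.1, 0.3]
gripper_width: -0.4
```

```bash
cat > go.py <<'E'
import sys,numpy as np
from bench import *
from scipy.spatial.transform import Rotation as R
P={"tall":(558.5,-120.4,175),"middle":(491,134.5,145),"short":(472.8,6.4,115)}
s=read_state();r=R.from_quat(s["ee_rot"]);t=np.array(P[sys.argv[1]]);t[2]+=11
print(s["clock"],s["position"].round(1),s["contact_force"].round(2),s["gripper_width"].round(1),s["ee_rot"].round(4))
print("tool cm to contact",(r.inv().apply(t-s["position"])/10).round(2))
E
python3 go.py tall
```

```text
Traceback (most recent call last):
  File "go.py", line 6, in <module>
    print(s["clock"],s["position"].round(1),s["contact_force"].round(2),s["gripper_width"].round(1),s["ee_rot"].round(4))
                                                                        ^^^^^^^^^^^^^^^^^^^^^^^^
AttributeError: 'float' object has no attribute 'round'
```

>>> servo_tool --pt "0 -2 1.3 0 0 0 0" --pt "0 -2.5 1.6 0 0 0 0" --pt "0 -2.5 1.6 0 0 0 0" --pt "0 -2.5 1.6 0 0 0 0" --pt "0 -2.4 1.5 0 0 0 0" --pt "0 -2 1.2 0 0 0 0" --pt "0 0 0 1.5 0 0 0" --pt "0 0 0 1.5 0 0 0" --pt "0 0 0 0 0 0 0" --pt "0 0 0 0 0 0 0"

```text
clock: 2.3
position: [557.8, -122.5, 212.2]
ee_rot: [-0.179, 0.984, -0.0, -0.0]
contact_force: [0.5, 0.7, 0.1]
gripper_width: 0.2
```

```bash
sed -i 's/s\["gripper_width"\].round(1)/round(s["gripper_width"],1)/' go.py; python3 go.py tall; python3 - <<'E'
from bench import *
import cv2,numpy as np
o=[]
for n,(x,y) in (("top",(463,233)),("scene",(221,170))):
    im=get_image(n)["image"][y-75:y+75,x-100:x+100]
    o.append(cv2.resize(im,None,fx=2,fy=2,interpolation=2))
cv2.imwrite("pics/tall1.png",np.hstack(o)[:,:,::-1])
E
```

```text
2.3 [ 557.8 -122.5  212.2] [0.53 0.65 0.05] 0.2 [-1.790e-01  9.839e-01 -1.000e-04 -4.000e-04]
tool cm to contact [-0.15  0.17  2.62]
```

View pics/tall1.png

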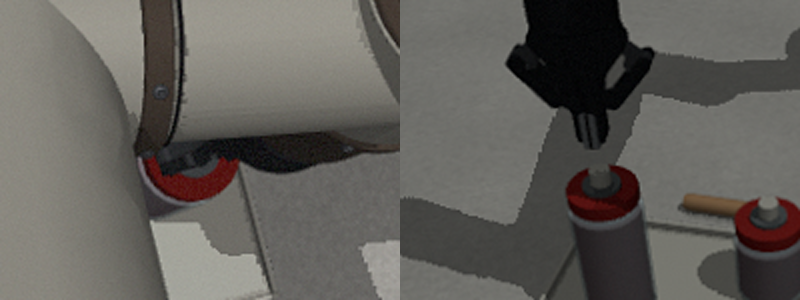

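```bash
python3 - <<'E'
from bench import *
from h import *
d=get_image("scene");E=np.array(d["extrinsics"]);p=read_state()["position"]
for q in (p-[0,0,11],[558.5,-120.4,175],[558.5,-120.4,155],[558.5,-120.4,5]):
    c=E[:3,:3].T@(np.array(q)-E[:3,3]);c=np.array([c[0],-c[1],-c[2]])
    print(cv2.projectPoints(c.reshape(1,3),np.zeros(3),np.zeros(3),d["mtx"],np.array([d["k1"],0,0,0.]))[0].ravel().round(1))
im=d["image"][145:205,180:260]
cv2.imwrite("pics/tall2.png",cv2.resize(im,None,fx=10,fy=10,interpolation=0)[:,:,::-1])
E
```

```text
[216.9 166.5]
[220.  179.1]
[221.5 187.8]
[231.6 246.1]
```

View pics/tall2.png

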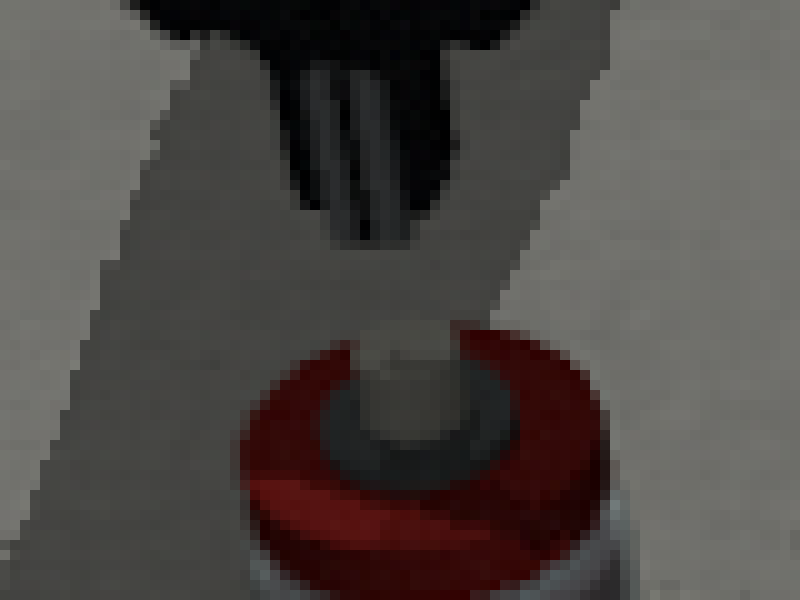

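The tip and plunger top appear at (217,168) and (220,179), which matches the projections. I'll correct 2 mm sideways, then press slowly.

>>> servo_tool --pt "0 -0.15 0.17 0.5 0 0 0" --pt "0 0 0 0.8 0 0 0" --pt "0 0 0 0.7 0 0 0" --pt "0 0 0 0.2 0 0 0" --pt "0 0 0 0 0 0 0" --pt "0 0 0 0 0 0 0"

```text
clock: 3.05
position: [558.8, -120.4, 190.4]
ee_rot: [-0.179, 0.984, -0.0, 0.0]
contact_force: [0.1, 0.2, 0.7]
gripper_width: -0.4
```

>>> servo_tool --pt "0 0 0 0.15 0 0 0" --pt "0 0 0 0.15 0 0 0" --pt "0 0 0 0.15 0 0 0" --pt "0 0 0 0.15 0 0 0" --pt "0 0 0 0.15 0 0 0" --pt "0 0 0 0 0 0 0" --pt "0 0 0 0 0 0 0"

```text
clock: 3.75
position: [558.7, -120.3, 182.9]
ee_rot: [-0.179, 0.984, -0.0, 0.0]
contact_force: [-2.0, 0.9, 2.5]
gripper_width: -0.3
```

>>> servo_tool --pt "0 0 0 0.12 0 0 0" --pt "0 0 0 0.12 0 0 0" --pt "0 0 0 0.12 0 0 0" --pt "0 0 0 0.12 0 0 0" --pt "0 0 0 0.1 0 0 0" --pt "0 0 0 0 0 0 0" --pt "0 0 0 0 0 0 0"

```text
clock: 4.45
position: [558.8, -120.3, 177.5]
ee_rot: [-0.179, 0.984, -0.0, 0.0]
contact_force: [-0.2, 0.6, 3.9]
gripper_width: -0.1
```

```bash
python3 go.py tall; python3 go.py tall|head -1
```

```text
4.45 [ 558.8 -120.3  177.5] [-0.21  0.57  3.9 ] -0.1 [-1.790e-01  9.838e-01 -2.000e-04  2.000e-04]
tool cm to contact [ 0.03  0.   -0.85]
4.45 [ 558.8 -120.3  177.5] [-0.21  0.57  3.9 ] -0.1 [-1.790e-01  9.838e-01 -2.000e-04  2.000e-04]
```

At nominal bottom; pressing about 3 mm into the cap to confirm by force.

>>> servo_tool --pt "0 0 0 0.1 0 0 0" --pt "0 0 0 0.1 0 0 0" --pt "0 0 0 0 0 0 0" --pt "0 0 0 0 0 0 0"

```text
clock: 4.85
position: [559.0, -120.4, 176.2]
ee_rot: [-0.179, 0.984, -0.0, 0.001]
contact_force: [-2.1, 1.5, 7.7]
gripper_width: 0.1
```

>>> servo_tool --pt "0 0 0 0.1 0 0 0" --pt "0 0 0 0 0 0 0" --pt "0 0 0 0 0 0 0"

```text
clock: 5.15
position: [559.1, -120.4, 175.6]
ee_rot: [-0.179, 0.984, -0.001, 0.001]
contact_force: [-1.6, 1.5, 8.6]
gripper_width: 0.1
```

Force climbed to 8.6 N with the cap about 2.3 mm compressed, so the tall valve is down. Lifting straight up, then over to the middle jar.

>>> servo_tool --pt "0 0 0 -0.3 0 0 0" --pt "0 0 0 -0.5 0 0 0" --pt "0 0 0 -1.2 0 0 0" --pt "0 0 0 -1.5 0 0 0" --pt "0 0 0 -1.5 0 0 0" --pt "0 0 0 0 0 0 0"

```text
clock: 5.75
position: [560.0, -120.4, 226.4]
ee_rot: [-0.179, 0.984, -0.001, 0.002]
contact_force: [-0.4, 0.7, 0.4]
gripper_width: -0.4
```

>>> servo_tool --pt "0 -0.1 1.2 0 0 0 0" --pt "0 -0.25 2.5 0 0 0 0" --pt "0 -0.25 2.5 0 0 0 0" --pt "0 -0.25 2.5 0 0 0 0" --pt "0 -0.25 2.5 0 0 0 0" --pt "0 -0.25 2.5 0 0 0 0" --pt "0 -0.25 2.5 0 0 0 0" --pt "0 -0.25 2.5 0 0 0 0" --pt "0 -0.25 2.5 0 0 0 0" --pt "0 -0.25 2.5 0 0 0 0" --pt "0 -0.25 2.5 0 0 0 0" --pt "0 0 0 0 0 0 0"

```text
clock: 6.95
position: [489.3, 136.3, 222.9]
ee_rot: [-0.181, 0.984, -0.0, -0.001]
contact_force: [0.2, 0.7, -0.0]
gripper_width: 0.4
```

```bash
python3 go.py middle; python3 - <<'E'
from bench import *
from h import *
import pickle
S=get_image("scene")["image"];O=pickle.load(open("pics/scene.pkl","rb"))["image"]
a=[cv2.resize(i[160:270,175:265],None,fx=4,fy=4,interpolation=0) for i in (O,S)]
cv2.imwrite("pics/tall3.png",np.hstack(a)[:,:,::-1])
E
```

```text
6.95 [489.3 136.3 222.9] [ 0.16  0.69 -0.02] 0.4 [-0.1806  0.9835 -0.     -0.001 ]
tool cm to contact [-0.11 -0.23  6.69]
```

View pics/tall3.png

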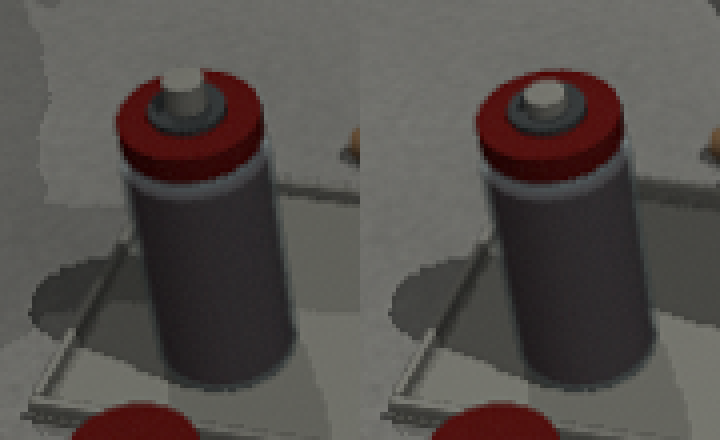

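The tall plunger now sits low at crop (545,97), where it was (182,85) before, and the jar hasn't moved. Descending on the middle jar.

>>> servo_tool --pt "0 -0.1 -0.2 0.5 0 0 0" --pt "0 0 0 1.5 0 0 0" --pt "0 0 0 1.5 0 0 0" --pt "0 0 0 1.2 0 0 0" --pt "0 0 0 0.6 0 0 0" --pt "0 0 0 0 0 0 0" --pt "0 0 0 0 0 0 0"

```text
clock: 7.7
position: [492.8, 132.5, 171.3]
ee_rot: [-0.179, 0.984, -0.0, 0.0]
contact_force: [0.6, -0.1, -0.1]
gripper_width: -0.0
```

```bash
python3 go.py middle
```

```text
7.7 [492.8 132.5 171.3] [ 0.63 -0.11 -0.09] -0.0 [-1.788e-01  9.839e-01 -0.000e+00  3.000e-04]
tool cm to contact [0.1  0.25 1.53]
```

Overshoot had been transient; correcting it back.

>>> servo_tool --pt "0 0.1 0.25 0.4 0 0 0" --pt "0 0 0 0.5 0 0 0" --pt "0 0 0 0.3 0 0 0" --pt "0 0 0 0 0 0 0" --pt "0 0 0 0 0 0 0"

```text
clock: 8.2
position: [490.6, 134.6, 159.0]
ee_rot: [-0.179, 0.984, -0.0, -0.0]
contact_force: [0.7, -0.2, 0.2]
gripper_width: 0.0
```

>>> servo_tool --pt "0 0 0 0.15 0 0 0" --pt "0 0 0 0.15 0 0 0" --pt "0 0 0 0.15 0 0 0" --pt "0 0 0 0.15 0 0 0" --pt "0 0 0 0 0 0 0" --pt "0 0 0 0 0 0 0"

```text
clock: 8.8
position: [490.7, 134.6, 153.1]
ee_rot: [-0.179, 0.984, 0.0, 0.0]
contact_force: [-0.6, -0.4, 1.8]
gripper_width: -0.0
```

>>> servo_tool --pt "0 0 0 0.12 0 0 0" --pt "0 0 0 0.12 0 0 0" --pt "0 0 0 0.12 0 0 0" --pt "0 0 0 0.12 0 0 0" --pt "0 0 0 0.1 0 0 0" --pt "0 0 0 0 0 0 0" --pt "0 0 0 0 0 0 0"

```text
clock: 9.5
position: [490.7, 134.6, 147.5]
ee_rot: [-0.179, 0.984, -0.0, 0.0]
contact_force: [-1.7, 0.1, 4.9]
gripper_width: 0.1
```

>>> servo_tool --pt "0 0 0 0.1 0 0 0" --pt "0 0 0 0.1 0 0 0" --pt "0 0 0 0 0 0 0" --pt "0 0 0 0 0 0 0"

```text
clock: 9.9
position: [490.8, 134.6, 146.1]
ee_rot: [-0.179, 0.984, -0.0, 0.0]
contact_force: [-2.1, -0.2, 7.2]
gripper_width: 0.1
```

Force pattern matches the tall jar. One more mm, then lift and go to the short jar.

>>> servo_tool --pt "0 0 0 0.1 0 0 0" --pt "0 0 0 0 0 0 0" --pt "0 0 0 0 0 0 0"

```text
clock: 10.2
position: [490.8, 134.6, 145.3]
ee_rot: [-0.179, 0.984, -0.0, 0.0]
contact_force: [-3.2, 0.9, 8.9]
gripper_width: 0.1
```

>>> servo_tool --pt "0 0 0 -0.3 0 0 0" --pt "0 0 0 -0.5 0 0 0" --pt "0 0 0 -1.2 0 0 0" --pt "0 0 0 -1.5 0 0 0" --pt "0 0 0 -1.5 0 0 0" --pt "0 0 0 0 0 0 0"

```text
clock: 10.8
position: [491.8, 135.1, 196.4]
ee_rot: [-0.179, 0.984, 0.001, 0.002]
contact_force: [-0.2, -0.0, -0.2]
gripper_width: 0.0
```

>>> servo_tool --pt "0 0.6 -1.2 0 0 0 0" --pt "0 1.2 -2.2 0 0 0 0" --pt "0 1.2 -2.2 0 0 0 0" --pt "0 1.2 -2.2 0 0 0 0" --pt "0 1.2 -2.2 0 0 0 0" --pt "0 0.8 -1.4 0 0 0 0" --pt "0 0 0 0 0 0 0" --pt "0 0 0 0 0 0 0" --pt "0 0 0 0 0 0 0"

```text
clock: 11.7
position: [472.6, 6.2, 193.8]
ee_rot: [-0.179, 0.984, 0.0, -0.0]
contact_force: [0.3, 0.2, 0.4]
gripper_width: -0.1
```

```bash
python3 go.py short; python3 - <<'E'
from bench import *
from h import *
import pickle
S=get_image("scene")["image"];O=pickle.load(open("pics/scene.pkl","rb"))["image"]
a=[cv2.resize(i[160:280,275:395],None,fx=3,fy=3,interpolation=0) for i in (O,S)]
cv2.imwrite("pics/mid3.png",np.hstack(a)[:,:,::-1])
E
```

```text
11.7 [472.6   6.2 193.8] [0.26 0.25 0.44] -0.1 [-1.790e-01  9.838e-01  0.000e+00 -3.000e-04]
tool cm to contact [-0.03  0.01  6.78]
```

View pics/mid3.png

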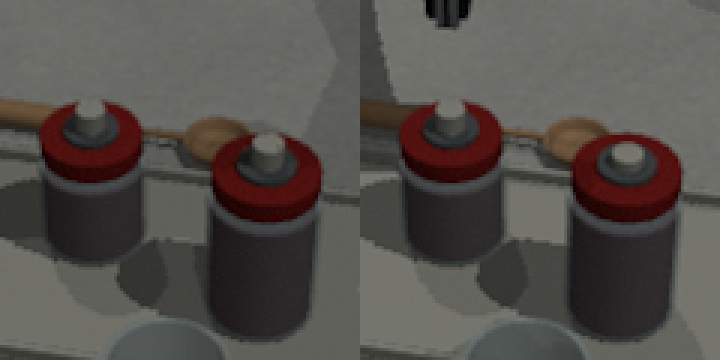

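The middle plunger is down at crop (628,155), the jar hasn't moved, and the tip is above the short plunger. Descending; contact is expected at z=126.

>>> servo_tool --pt "0 0 0 0.5 0 0 0" --pt "0 0 0 1.5 0 0 0" --pt "0 0 0 1.5 0 0 0" --pt "0 0 0 1.5 0 0 0" --pt "0 0 0 0.8 0 0 0" --pt "0 0 0 0.4 0 0 0" --pt "0 0 0 0 0 0 0" --pt "0 0 0 0 0 0 0"

```text
clock: 12.55
position: [473.1, 6.2, 132.7]
ee_rot: [-0.179, 0.984, 0.0, 0.001]
contact_force: [0.6, 0.3, 0.9]
gripper_width: 0.4
```

>>> servo_tool --pt "0 0 0 0.15 0 0 0" --pt "0 0 0 0.15 0 0 0" --pt "0 0 0 0.15 0 0 0" --pt "0 0 0 0.15 0 0 0" --pt "0 0 0 0 0 0 0" --pt "0 0 0 0 0 0 0"

```text
clock: 13.15
position: [472.7, 6.0, 126.2]
ee_rot: [-0.179, 0.984, 0.0, -0.0]
contact_force: [0.2, -0.2, 0.1]
gripper_width: 0.0
```

>>> servo_tool --pt "0 0 0 0.12 0 0 0" --pt "0 0 0 0.12 0 0 0" --pt "0 0 0 0.12 0 0 0" --pt "0 0 0 0.12 0 0 0" --pt "0 0 0 0.12 0 0 0" --pt "0 0 0 0.12 0 0 0" --pt "0 0 0 0.12 0 0 0" --pt "0 0 0 0 0 0 0" --pt "0 0 0 0 0 0 0"

```text
clock: 14.05
position: [472.8, 6.0, 118.0]
ee_rot: [-0.179, 0.984, -0.0, 0.0]
contact_force: [-0.8, -0.2, 3.5]
gripper_width: -0.2
```

>>> servo_tool --pt "0 0 0 0.1 0 0 0" --pt "0 0 0 0.1 0 0 0" --pt "0 0 0 0 0 0 0" --pt "0 0 0 0 0 0 0"

```text
clock: 14.45
position: [472.8, 6.0, 116.3]
ee_rot: [-0.179, 0.984, -0.0, 0.0]
contact_force: [-1.9, 0.6, 7.2]
gripper_width: 0.0
```

>>> servo_tool --pt "0 0 0 0.1 0 0 0" --pt "0 0 0 0 0 0 0" --pt "0 0 0 0 0 0 0"

```text
clock: 14.75
position: [472.9, 6.0, 115.6]
ee_rot: [-0.179, 0.984, -0.0, 0.0]
contact_force: [-3.3, -0.1, 9.1]
gripper_width: 0.5
```

>>> servo_tool --pt "0 0 0 -0.3 0 0 0" --pt "0 0 0 -0.5 0 0 0" --pt "0 0 0 -1.2 0 0 0" --pt "0 0 0 -2 0 0 0" --pt "0 0 0 -2 0 0 0" --pt "0 0 0 -2 0 0 0" --pt "0 0 0 -2 0 0 0" --pt "0 0 0 -1 0 0 0" --pt "0 0 0 -0.5 0 0 0" --pt "0 0 0 0 0 0 0"

```text
clock: 15.75
position: [472.6, 6.1, 229.7]
ee_rot: [-0.179, 0.984, 0.0, 0.0]
contact_force: [0.8, -0.3, 0.5]
gripper_width: -0.1
```

>>> servo_tool --pt "0 1 -1.5 0 0 0 0" --pt "0 1.8 -2.6 0 0 0 0" --pt "0 1.8 -2.6 0 0 0 0" --pt "0 1.8 -2.6 0 0 0 0" --pt "0 1.8 -2.6 0 0 0 0" --pt "0 1.8 -2.6 0 0 0 0" --pt "0 1.8 -2.6 0 0 0 0" --pt "0 1.8 -2.6 0 0 0 0" --pt "0 1.8 -2.6 0 0 0 0" --pt "0 1 -1.5 0 0 0 0" --pt "0 0 0 0 0 0 0" --pt "0 0 0 0 0 0 0"

```text
clock: 16.95
position: [402.4, -274.3, 228.7]
ee_rot: [-0.178, 0.984, 0.001, -0.001]
contact_force: [0.8, 0.1, 0.1]
gripper_width: 0.2
```

```bash
python3 - <<'E'
from bench import *
import cv2,pickle,numpy as np
o=[]
print(read_state()["position"])
for n in("top","scene"):
    d=get_image(n)
    pickle.dump(d,open(f"pics/{n}.pkl","wb"));o.append(d["image"])
a=[o[0][110:410,210:530],cv2.resize(o[1][150:330,170:430],(433,300))]
cv2.imwrite("pics/final.png",np.hstack(a)[:,:,::-1])
E
python3 m.py
```

```text
[ 402.42527793 -274.3151031   228.66144498]
tall [461.  232.9] [ 14  13 144] [220.7 182.9] [10  7 52] [ 557.1 -118.2  175. ] [ 564.2 -115.5  172. ] [ 558.4 -120.4  166.4]
  lid [442.8 236.4] [13.  30.1] [555.2 -97.3 155. ]
middle [278.4 283.6] [ 12  13 125] [364.  210.8] [11  7 57] [490.6 133.9 145. ] [496.9 137.  142. ] [491.  134.8 136.6]
  lid [279. 284.] [44.6 44.9] [490.9 134.9 125. ]
short [367.5 296.9] [ 14  13 129] [304.3 189.7] [ 24  10 198] [472.5   6.9 115. ] [452.6  -4.2 112. ] [472.4   7.2 129.9]
  lid [366.9 297.1] [43.7 43.9] [472.7   6.4  95. ]
```

View pics/final.png

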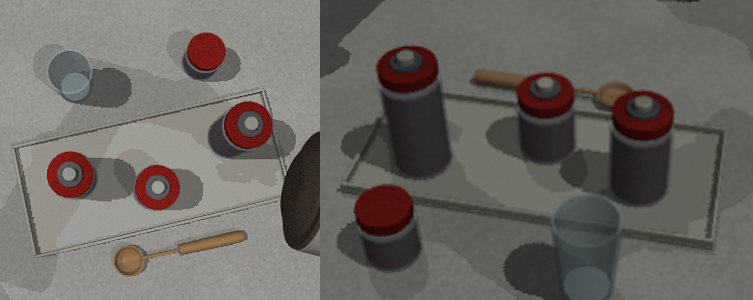

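All three plungers sit low (scene crop: (405,58), (545,88), (643,103)), and the jars and bystanders stand where they were. Handing in.

```bash
python3 -c "
from bench import *
print(job_done(),read_state()['clock'])"
```

```text
the job is handed in; nothing more can be done
the job is handed in; nothing more can be done
```

I pressed the three valve plungers straight down with the shut fingertips, in the order tall, middle, short. I then lifted clear and handed the job in at about 17 s.

- **Force:** on each jar it stayed around 2–4 N while the plunger travelled. It then rose to 8.6 N (tall), 8.9 N (middle) and 9.1 N (short) as the cap compressed, which means each plunger had reached its stop.
- **Plunger height after the press:** the two cameras put the tops at 166.4 mm (tall) and 136.6 mm (middle), against 167 and 137 mm expected when fully down.
- **Positions:** the lids of the middle and short jars and the plunger of the tall jar were within 1 mm of their starting positions. The jam jar, tumbler and spoon look undisturbed in the last pictures.

**Checks that failed:**
- The short jar's plunger merged with the bright background in the scene view, so its height reading (129.9 mm) is not usable. Its press rests on the force and on how it looks in the pictures.
- The final lid outline of the tall jar was split by a shadow, so I relied on its plunger position instead.

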